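Hold a tube rack over the tag reader

TASK

Pick up the white tube rack by its orange grip tab, with a light grip (under 60 N, the tab is thin plastic), and lift it over the top of the blue-framed splash screen to the reader on the other side. Hold it there upright and still, centred over the dark glass and lined up lengthwise with it, about 1 cm above the glass, and finish while still holding it there: do not put it down or let go. Touch neither the reader nor the screen at any time, and leave everything else on the bench where it stands.

Things in the scene. Friction and masses are not known exactly. Their poses are not given: they have to be found in the camera images.
- rack: Loose white tube rack, 140 (x) x 26 (y) x 115 mm high, about 0.18 kg, standing on the bench; same either way round. Origin: centre of its underside, x along its length, z up. White body to 60 mm; four purple-capped tubes fixed in it at x = +-34 and +-56 mm, caps 16 mm across, tops at 92 mm; an orange grip tab in the middle.
- tab (a point): Middle of the rack's orange grip tab, 95 mm above the rack's underside; axes as the rack's. The tab is 30 (x) x 14 (y) mm and stands from 60 to 115 mm above the underside: pinch it from above across y. It breaks if a finger presses it with more than 60 N.
- reader: White tag reader, fixed, 190 (x) x 96 (y) x 40 mm high, flat top. Origin: centre of its underside on the bench, x along its length, z up. Flush in its top a dark glass 160 (x) x 44 (y) mm with a cyan outline. It stands on the bench on the other side of the screen from the rack; which is left and which is right varies.
- glass (a point): Centre of the reader's glass, on its top face, 40 mm above the bench; axes as the reader's.
- screen: Fixed upright splash screen, pale blue panel in a blue frame, 400 (x) x 12 (y) x 140 mm high, with feet 80 mm deep (y) at its ends. Origin: centre of its underside on the bench; x along its length, pointing roughly away from the robot; y across it.
- spare_rack: Loose bystander: grey tube rack of the same shape, with a grey tab and green caps, at the back of the bench. Origin: centre of its underside.
- jar: Loose bystander: jar with a blue lid, 60 mm across, 85 mm high, at the back. Origin: centre of its underside.
- reagent: Loose bystander: white bottle with a black cap, 64 mm across, 150 mm high, at the back. Origin: centre of its underside.
- tip_box: Loose bystander: green box 85 x 120 x 55 mm, at the back. Origin: centre of its underside.
- beaker: Loose bystander: white open beaker, 70 mm across, 90 mm high, at the back. Origin: centre of its underside.
Mind the look-alikes: they are no part of the job. What is shaped like the rack but yellow is not meant.

How it is judged:
On the way, in this order (a step that is already met when the one before it is completed fails the run):
1. the rack is held by the fingers, lifted at least 30 mm off the bench (height (world z) of rack above 0.03 m and contact force between the fingers and rack above 1 N), for 0.1 s.
2. the rack passes above the screen (y of rack in the frame of screen between -0.05 and 0.05 m and x of rack in the frame of screen between -0.2 and 0.2 m and height (world z) of rack above 0.14 m and contact force between the fingers and rack above 1 N).
At the end, for the whole second after the job is handed in: The fingers hold the rack still (under 30 mm/s), upright within 5 degrees, its underside 3 to 20 mm above the glass, its centre within 10 mm of the glass centre, its length within 7 degrees of the reader's (either way round), not touching the reader (z of rack in the frame of glass between 0.003 and 0.02 m and horizontal distance between rack and glass below 0.01 m and angle between the x axis of rack and the x axis of reader, either way round below 0.12 rad and angle between rack's own z axis and vertical below 0.09 rad and linear speed of rack below 0.03 m/s and contact force between the fingers and rack above 1 N and contact force between rack and reader below 0.05 N); the arm keeps its last pose, push and grip.
It fails at once if the grip tab is squeezed with more than 65 N a finger (130 N in all) (contact force between the fingers and rack above 130 N).
It fails at once if the reader is touched (over 0.5 N) (contact force between reader and anything else above 0.5 N).
It fails at once if the screen is touched (over 0.5 N) (contact force between screen and anything else above 0.5 N).
It fails at once if a bystander is moved by more than 15 mm (distance of any of spare_rack, jar, reagent, tip_box, beaker from where it was at the start of the episode above 0.015 m).
It also fails if it takes over 48 s, if anything falls off the work surface, if the arm or the gripper's body presses on something with over 40 N, if the wrist force passes 120 N, or if a joint passes its speed limit or range.

ROBOT

A 7-joint arm with a two-finger parallel gripper is mounted at the origin on the work surface. World frame = base frame: x ahead of the robot, y to its left, z up, the work surface at z = 0. Lengths are in m, angles in rad, forces in N, time in s.
With the tool pointing down it reaches from about 0.4 to 0.925 m from the base axis. Payload 4.1 kg.
Tool frame: the origin (TCP) lies at the very end of the fingers, on their centre line; the grasp point (between the pads) lies 19 mm behind it; y points along the fingers, x is the direction in which the jaws open and shut, and the axes are right-handed (so a half turn about y gives the same grasp; the last joint's range is limited). The gripper opens to 85 mm and grips with 20 to 120 N. Pads are 22 mm wide; open, the fingers measure 114 mm over their backs; the gripper's body (76 mm by 85 mm) begins 54 mm behind the grasp point. The pads swing forward as they close: fully open they stand 13 mm farther back than shut.
Start: joints at [-1.398, 0.398, 0.045, 1.537, -0.019, 1.207, -0.051], TCP at [0.174, 0.626, 0.231] pointing down, gripper open.
Joint ranges: [-2.82, 2.82], [-0.49, 2.23], [-1.37, 1.46], [0, 2.46], [-1.36, 4.5], [0.23, 2], [-2.94, 2.94]. Speed limits (rad/s): [2.57, 2.57, 3.14, 3.14, 3.14, 3.14, 3.14].

INTERFACE

Orientations are given as a unit quaternion [x, y, z, w].
In Python, from station import * gives the robot as it stands.
- The arm moves only by the tool drive_tool, never from a script. Its argument "commands" is a list of rows, each a list of 7 numbers: the turn, a rotation vector about the world's x, y, z in rad, then the shift along the world's x, y, z in cm, then the gripper command: -1 is fully open, 1 is shut, values between are in proportion. A call has 1 to 12 rows; each row is the pose to reach, as a shift and turn from the pose commanded when the call began; what a row does not reach only later rows make up. A row lasts 1/8 s, in which the tool goes at most 62.5 mm and 10.7 degrees, less where a joint would pass 70% of its speed; a pose out of reach is approached as far as the arm can. A call with a gripper value outside its range is refused whole. The fingers move at their own pace and stop on an object; "grip_force" is the grip in N (left out, the last holds). Time passes only in rows, so rows that repeat a pose let the fingers close. It gives the time, the measured TCP pose, the force and the opening at its end, in the units of the state.
- read_state(): the state, without advancing time (a new reading comes with each control period).
- get_image(name): name is "scene" or "top" or "wrist"; returns a dict with "img" (400x640x3 uint8, blue, green, red), "camera_matrix" (3x3 intrinsics, pixels), "R" (3x3) and "t" (3): a world point X has camera coordinates R X + t; the wrist camera has in their place "T_tool_cam" (4x4, takes a point from camera to tool coordinates, whose origin is the TCP and whose axes are the tool frame's). Camera axes: x right, y down, z forward; pixel columns grow to the right and rows downward; lengths in m; the calibration is good to about 2 mm. A picture is of the moment at which its call begins: read the wrist's pose just before it. There is no depth.
- sign_off(): hands the job in, once; it reports no verdict.
The state is a dict: "t": time; "joint_pos": joint angles; "joint_vel": joint speeds; "joint_efforts": joint torques, N m; "ee_pos": TCP position; "tool_rot": TCP orientation; "wrist_force": force on the tool from outside, world axes, zero at the start; "torque": the same for the moment, N m; "finger_gap": opening from 0.0 (shut) to 1.0 (fully open).
Only numpy, scipy, OpenCV 4.12 (cv2) and the standard library are available. Lean on these libraries where they do the work, as an engineer would, in place of code of your own. Each camera call takes 0.05 s, during which the arm holds its last target.

## Working session

There is one attempt and no reset: what is moved stays moved. The work goes in short steps, Python scripts to look and compute and a tool call to move; the robot and the scene stay as the last step left them, time stands still between calls to the robot, and variables do not carry over. Pictures are saved under pics/ and viewed, and the job is handed in when it is done.

Besides the shell and the picture viewer there is one more tool, called after ">>>" as name(argument=value, ...), one argument or row to a line, values as JSON. drive_tool: Moves the arm, as the interface text tells. Its arguments: {"type":"object","properties":{"commands":{"type":"array","items":{"type":"array","items":{"type":"number"}}},"grip_force":{"type":"number"}},"required":["commands"]}

```bash
mkdir -p pics; ls; python3 - <<'E'
from station import *
import cv2,numpy as np
print(read_state())
for n in ("scene","top","wrist"):
    d=get_image(n); cv2.imwrite(f"pics/{n}0.png",d["img"])
    print(n,{k:np.round(v,4).tolist() for k,v in d.items() if k!="img"})
E
```

```text
pics
{'t': 0.0, 'joint_pos': array([-1.39800599,  0.39920368,  0.04502539,  1.53787601, -0.01869684,
        1.20687022, -0.05070383]), 'joint_vel': array([-8.36999418e-05, -5.93591097e-04,  1.07291386e-03,  1.21439617e-03,
        1.27740658e-03, -4.59917656e-04, -3.57136261e-04]), 'joint_efforts': array([ 6.24643735e-05, -4.75138378e+01,  1.36481892e+00, -2.54222971e+01,
        1.16130683e-02,  9.61293757e-03, -7.27055919e-06]), 'ee_pos': array([0.17430405, 0.62554618, 0.2302575 ]), 'tool_rot': array([ 0.56355437,  0.4271694 , -0.42819941, -0.56265268]), 'wrist_force': array([-0.49062446,  0.24411298,  0.44015169]), 'torque': array([ 0.06071867,  0.01160681, -0.01367452]), 'finger_gap': 1.000487548402655}
scene {'camera_matrix': [[406.6717, 0.0, 315.0725], [0.0, 406.6717, 192.7162], [0.0, 0.0, 1.0]], 'R': [[-0.1278, 0.9917, 0.0156], [0.6179, 0.0919, -0.7808], [-0.7758, -0.0901, -0.6245]], 't': [0.0843, -0.285, 1.3957]}
top {'camera_matrix': [[497.1442, 0.0, 322.0216], [0.0, 497.1442, 199.3719], [0.0, 0.0, 1.0]], 'R': [[0.0065, -0.9999, 0.0154], [-0.9943, -0.0081, -0.1065], [0.1066, -0.0147, -0.9942]], 't': [-0.0204, 0.5778, 1.2436]}
wrist {'camera_matrix': [[291.6107, 0.0, 320.0576], [0.0, 291.6107, 201.1321], [0.0, 0.0, 1.0]], 'T_tool_cam': [[1.0, 0.0, -0.0005, -0.0009], [0.0005, -0.2783, 0.9605, -0.1432], [-0.0001, -0.9605, -0.2783, 0.0708], [0.0, 0.0, 0.0, 1.0]]}
```

View pics/top0.png

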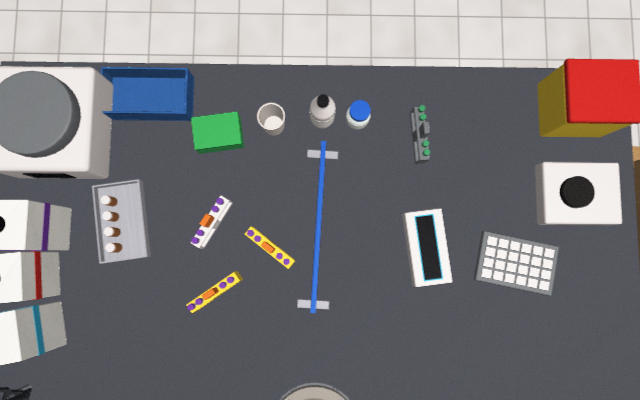

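View pics/scene0.png

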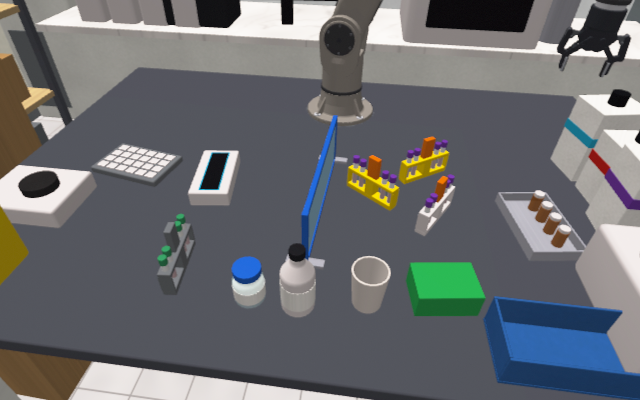

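View pics/wrist0.png

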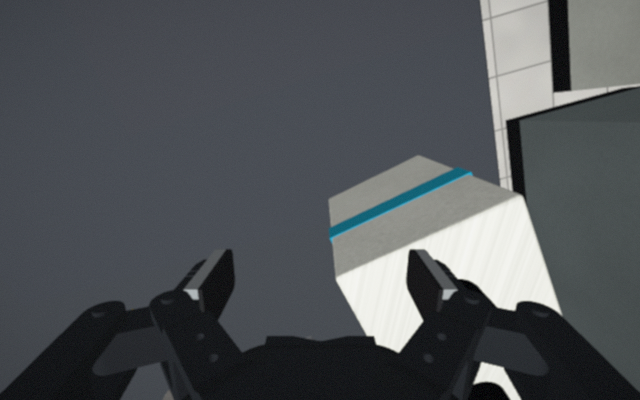

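```bash
python3 - <<'E'
import cv2
a=cv2.imread("pics/top0.png")
cv2.imwrite("pics/z1.png",cv2.resize(a[180:320,170:310],(800,600)[:1]*1+(600,) if 0 else (600,600),interpolation=cv2.INTER_CUBIC))
cv2.imwrite("pics/z2.png",cv2.resize(a[195:295,390:490],(600,600),interpolation=cv2.INTER_CUBIC))
a=cv2.imread("pics/scene0.png")
cv2.imwrite("pics/z3.png",cv2.resize(a[120:240,340:470],(650,600),interpolation=cv2.INTER_CUBIC))
E
```

```text
(no output)
```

View pics/z1.png

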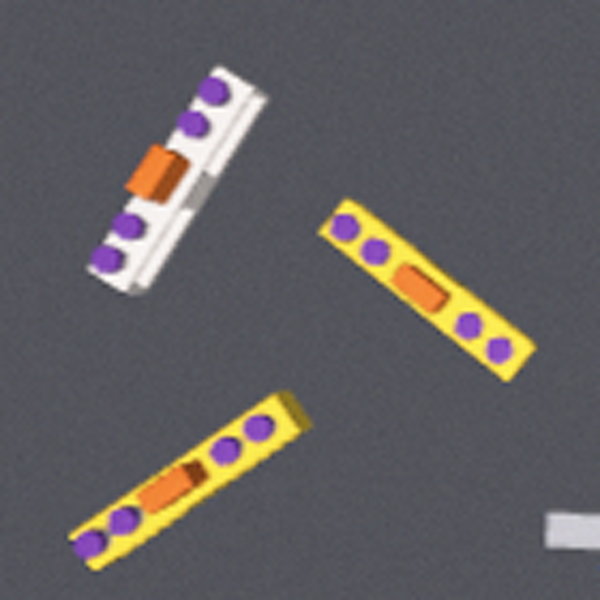

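View pics/z2.png

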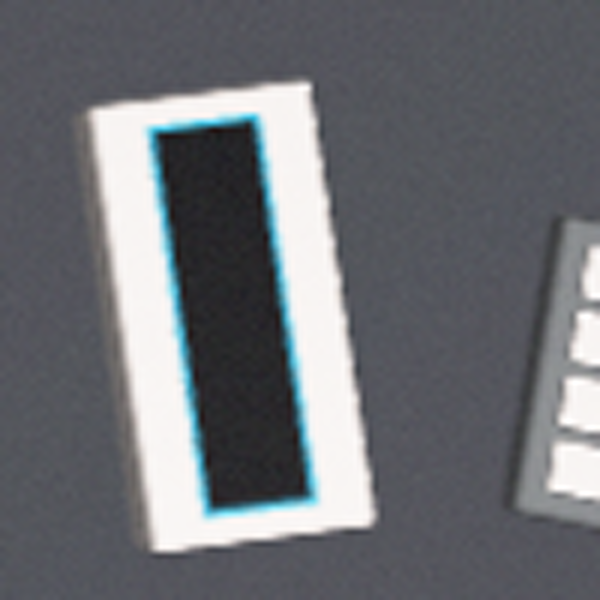

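View pics/z3.png

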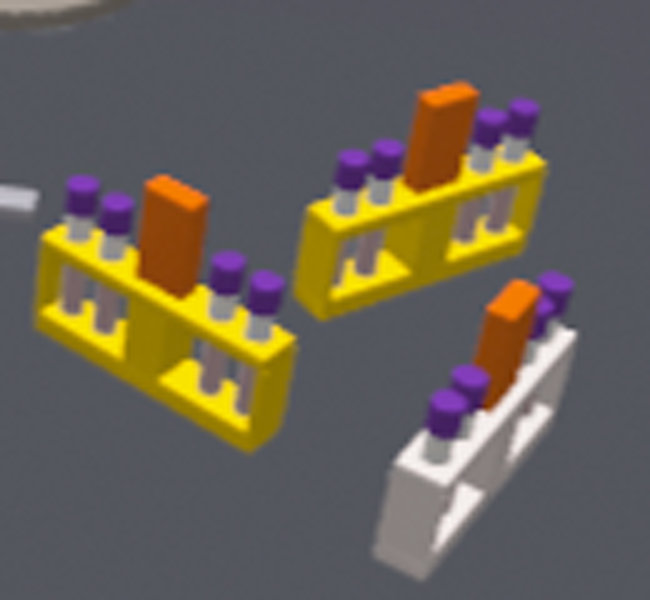

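```bash
cat > h.py <<'E'
import numpy as np, cv2
C={}
def setc(n,d): C[n]=(np.array(d["camera_matrix"]),np.array(d["R"]),np.array(d["t"]))
def bp(n,uv,z):
    K,R,t=C[n]; r=R.T@np.linalg.solve(K,[uv[0],uv[1],1]); o=-R.T@t
    return o+r*(z-o[2])/r[2]
def pr(n,X):
    K,R,t=C[n]; p=K@(R@np.array(X)+t); return p[:2]/p[2]
E
python3 - <<'E'
from station import *
from h import *
for n in("top","scene"): setc(n,get_image(n))
zm=lambda p,o,s:((p[0]+.5)*s-.5+o[0],(p[1]+.5)*s-.5+o[1])
caps=[bp("top",zm(p,(170,180),140/600),.092) for p in[(214,91),(193,124),(129,226),(107,259)]]
caps=np.array(caps);print("caps",caps.round(4).tolist(),caps.mean(0).round(4))
d=caps[0]+caps[1]-caps[2]-caps[3];print("len",np.linalg.norm(caps[0]-caps[3]),"yaw",np.degrees(np.arctan2(d[1],d[0])))
tab=[bp("top",zm(p,(170,180),140/600),.115) for p in[(157,146),(189,160),(164,203),(127,188)]];
tab=[bp("top",zm(p,(170,180),140/600),.115) for p in[(157,146),(185,160),(155,202),(127,188)]];print("tab",np.mean(tab,0).round(4))
sc=[bp("scene",zm(p,(340,120),.2),.092) for p in[(448,398),(470,374),(540,305),(555,281)]]
print("scene caps",np.round(sc,4).tolist(),np.mean(sc,0).round(4))
tb=[zm(p,(340,120),.2) for p in[(490,299),(513,282),(539,288),(518,305)]]
print("scene tab",bp("scene",np.mean(tb,0),.115).round(4))
g=np.array([bp("top",zm(p,(390,195),1/6),.04) for p in[(150,127),(258,116),(316,499),(207,515)]])
d=g[0]+g[1]-g[2]-g[3];print("glass",g.round(4).tolist(),g.mean(0).round(4),np.degrees(np.arctan2(d[1],d[0])),np.linalg.norm(d)/2)
g=np.array([bp("top",zm(p,(390,195),1/6),.04) for p in[(90,108),(310,82),(376,523),(152,550)]])
d=g[0]+g[1]-g[2]-g[3];print("reader",g.mean(0).round(4),np.degrees(np.arctan2(d[1],d[0])),np.linalg.norm(d)/2)
print("screen",bp("top",(324,142),.14),bp("top",(313.5,312),.14))
for n,z,p in[("spare",.1,(421,133)),("jar",.085,(360,111)),("reag",.15,(323,101)),("beaker",.09,(271,117)),("tip",.055,(217,132)),("bay1",.115,(268,247)),("bay2",.115,(209,294))]: print(n,bp("top",p,z).round(3))
E
python3 - <<'E'
import cv2
a=cv2.imread("pics/scene0.png")
cv2.imwrite("pics/z4.png",cv2.resize(a[140:210,180:250],(600,600),interpolation=cv2.INTER_CUBIC))
E
```

```text
caps [[0.5658, 0.234, 0.092], [0.5469, 0.2453, 0.092], [0.489, 0.2795, 0.092], [0.4703, 0.2912, 0.092]] [0.518  0.2625 0.092 ]
len 0.11130893103693097 yaw -30.823857598344453
tab [0.5169 0.2603 0.115 ]
scene caps [[0.5652, 0.235, 0.092], [0.5469, 0.2461, 0.092], [0.4905, 0.283, 0.092], [0.4703, 0.2924, 0.092]] [0.5182 0.2641 0.092 ]
scene tab [0.5157 0.2642 0.115 ]
glass [[0.537, -0.2518, 0.04], [0.542, -0.2978, 0.04], [0.3814, -0.3194, 0.04], [0.3745, -0.2735, 0.04]] [ 0.4587 -0.2856  0.04  ] 7.636605892870107 0.16301515947109677
reader [ 0.4583 -0.2853  0.04  ] 7.399431950565291 0.18658196546271397
screen [ 0.70321713 -0.01833097  0.14      ] [0.30703813 0.0032897  0.14      ]
spare [ 0.737 -0.258  0.1  ]
jar [ 0.796 -0.109  0.085]
reag [ 0.8   -0.015  0.15 ]
beaker [0.776 0.113 0.09 ]
tip [0.746 0.253 0.055]
bay1 [0.455 0.112 0.115]
bay2 [0.344 0.248 0.115]
```

View pics/z4.png

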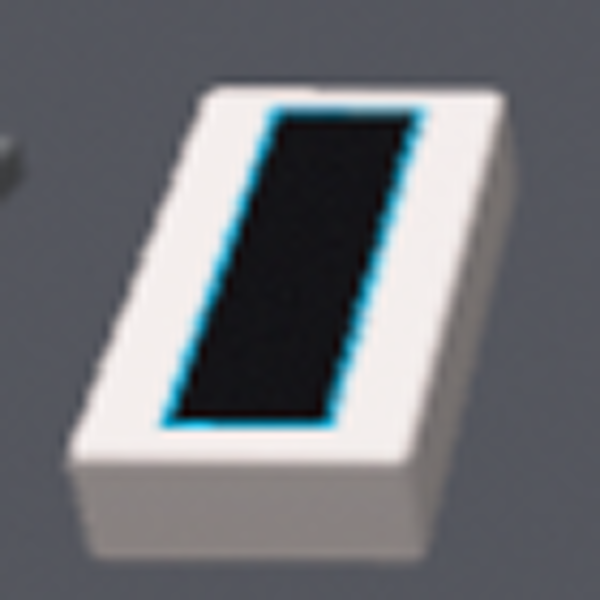

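```bash
python3 - <<'E'
from station import *
from h import *
from scipy.spatial.transform import Rotation as Ro
s=read_state(); M=Ro.from_quat(s["tool_rot"]).as_matrix(); print(M.round(3), "jaw yaw",np.degrees(np.arctan2(M[1,0],M[0,0])))
setc("scene",get_image("scene"));zm=lambda p,o,s:((p[0]+.5)*s-.5+o[0],(p[1]+.5)*s-.5+o[1])
g=np.array([bp("scene",zm(p,(180,140),7/60),.04) for p in[(272,106),(426,106),(332,426),(162,426)]])
d=g[0]+g[1]-g[2]-g[3];print("glass",g.mean(0).round(4),np.degrees(np.arctan2(d[1],d[0])),np.linalg.norm(d)/2)
E
```

```text
[[ 0.268 -0.    -0.963]
 [ 0.963 -0.001  0.268]
 [-0.001 -1.    -0.   ]] jaw yaw 74.43469787715811
glass [ 0.4579 -0.2858  0.04  ] -172.2083696601367 0.16418997943019648
```

>>> drive_tool(
  commands=[
    [0,0,0,0,0,5,-1],
    [0,0,-0.03,3,-3,8,-1],
    [0,0,-0.06,7,-7,8,-1],
    [0,0,-0.1,11,-11.5,8,-1],
    [0,0,-0.14,15,-16,8,-1],
    [0,0,-0.18,19,-20,8,-1],
    [0,0,-0.22,23,-24,8,-1],
    [0,0,-0.25,27,-28,6,-1],
    [0,0,-0.27,31,-32.5,3,-1],
    [0,0,-0.27,34.4,-36.3,0,-1],
    [0,0,-0.27,34.4,-36.3,-1,-1],
    [0,0,-0.27,34.4,-36.3,-1,-1],
  ],
  grip_force=30,
)

```text
t: 1.8
ee_pos: [0.5177, 0.2634, 0.2204]
tool_rot: [-0.615, -0.347, 0.349, 0.616]
wrist_force: [-1.3, 0.1, 0.3]
finger_gap: 1.001
```

```bash
python3 - <<'E'
from station import *
import cv2,numpy as np
from scipy.spatial.transform import Rotation as Ro
s=read_state(); print(s["t"],s["ee_pos"],s["joint_pos"].round(2),s["wrist_force"].round(1)); M=Ro.from_quat(s["tool_rot"]).as_matrix();print(M.round(3),np.degrees(np.arctan2(M[1,0],M[0,0])))
for n in("top","wrist","scene"): cv2.imwrite(f"pics/{n}1.png",get_image(n)["img"])
a=cv2.imread("pics/wrist1.png")
E
```

```text
1.8 [0.51765713 0.26337068 0.22042374] [-0.82  0.3   0.34  1.73 -0.11  1.14  0.58] [-1.3  0.1  0.3]
[[ 0.516 -0.002 -0.857]
 [ 0.857 -0.     0.516]
 [-0.001 -1.     0.002]] 58.95556665119411
```

View pics/wrist1.png

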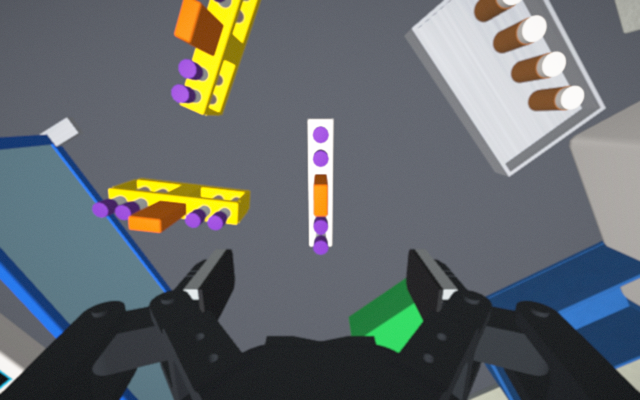

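View pics/scene1.png

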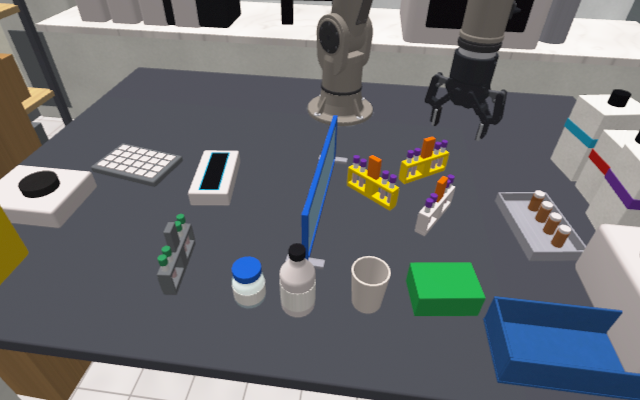

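```bash
cat >> h.py <<'E'
from scipy.spatial.transform import Rotation as Ro
def wrist_pr(s,d,X):
    T=np.array(d["T_tool_cam"]);M=Ro.from_quat(s["tool_rot"]).as_matrix()
    p=M.T@(np.array(X)-s["ee_pos"]); c=T[:3,:3].T@(p-T[:3,3]); q=d["camera_matrix"]@c; return q[:2]/q[2]
E
python3 - <<'E'
from station import *
from h import *
setc("scene",get_image("scene")); s=read_state(); d=get_image("wrist")
print(pr("scene",s["ee_pos"]))
th=np.radians(-31); ax=np.array([np.cos(th),np.sin(th),0])
for k,z in((-.056,.092),(-.034,.092),(0,.115),(.034,.092),(.056,.092)): print(wrist_pr(s,d,np.array([.518,.2632,z])+k*ax))
E
```

```text
[454.31618322 136.86008613]
[319.12060776 134.06615185]
[319.09212215 158.1288498 ]
[319.01149106 199.76859819]
[319.01163331 226.12029805]
[318.9877821  246.26816351]
```

>>> drive_tool(
  commands=[
    [0,0,0,0,0.1,-4,-1],
    [0,0,0,0,0.1,-8,-1],
    [0,0,0,0,0.1,-11,-1],
    [0,0,0,0,0.1,-13,-1],
    [0,0,0,0,0.1,-14.2,-1],
    [0,0,0,0,0.1,-14.2,-1],
    [0,0,0,0,0.1,-14.2,0.3],
    [0,0,0,0,0.1,-14.2,0.5],
    [0,0,0,0,0.1,-14.2,1],
    [0,0,0,0,0.1,-14.2,1],
    [0,0,0,0,0.1,-14.2,1],
    [0,0,0,0,0.1,-14.2,1],
  ],
  grip_force=30,
)

```text
t: 3.55
ee_pos: [0.5188, 0.2643, 0.0797]
tool_rot: [-0.616, -0.348, 0.348, 0.616]
wrist_force: [-0.7, -0.1, 2.9]
finger_gap: 0.159
```

```bash
python3 - <<'E'
from station import *
import cv2
s=read_state(); print(s["t"],s["ee_pos"],s["wrist_force"].round(1),s["finger_gap"])
for n in("wrist","scene"): cv2.imwrite(f"pics/{n}2.png",get_image(n)["img"])
a=cv2.imread("pics/scene2.png");cv2.imwrite("pics/z5.png",cv2.resize(a[60:240,340:520],(600,600),interpolation=cv2.INTER_CUBIC))
E
```

```text
3.55 [0.51877515 0.26433547 0.07972207] [-0.7 -0.1  2.9] 0.15929133155224548
```

View pics/wrist2.png

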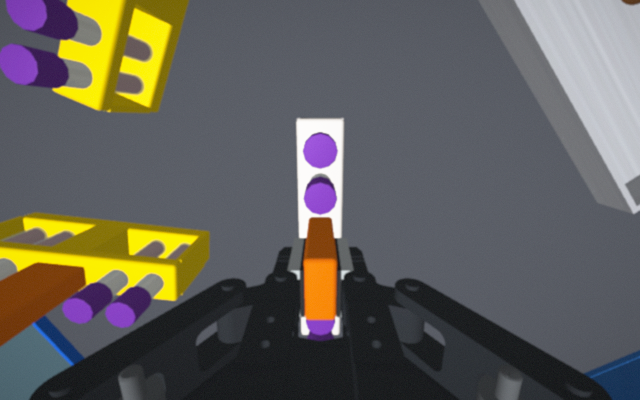

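View pics/z5.png

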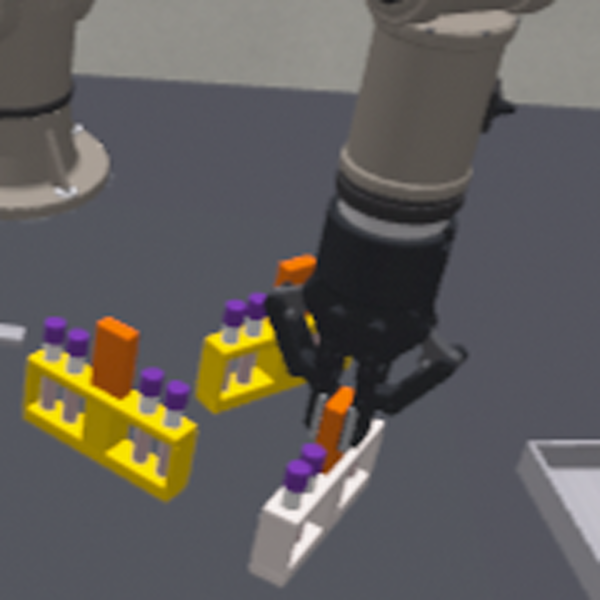

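>>> drive_tool(
  commands=[
    [0,0,0,0,0,1,1],
    [0,0,0,0,0,3,1],
    [0,0,0,0,0,6,1],
    [0,0,0,0,0,9,1],
    [0,0,0,0,0,12,1],
    [0,0,0,0,0,15,1],
    [0,0,0,0,0,17.5,1],
    [0,0,0,0,0,19.5,1],
    [0,0,0,0,0,20,1],
    [0,0,0,0,0,20,1],
  ],
)

```text
t: 4.9
ee_pos: [0.5181, 0.264, 0.2788]
tool_rot: [-0.616, -0.348, 0.348, 0.616]
wrist_force: [0.3, 0.3, -3.1]
finger_gap: 0.157
```

```bash
python3 - <<'E'
from station import *
import cv2
s=read_state(); print(s["t"],s["ee_pos"],s["wrist_force"].round(1),s["finger_gap"],s["joint_pos"].round(2))
for n in("wrist","scene"): cv2.imwrite(f"pics/{n}3.png",get_image(n)["img"])
E
```

```text
4.9 [0.5180749  0.26395693 0.27880504] [ 0.3  0.3 -3.1] 0.156870161545645 [-0.83  0.26  0.35  1.65 -0.09  1.26  0.57]
```

View pics/wrist3.png

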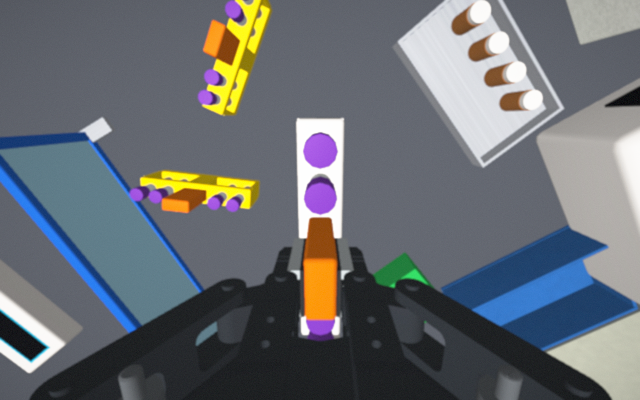

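View pics/scene3.png

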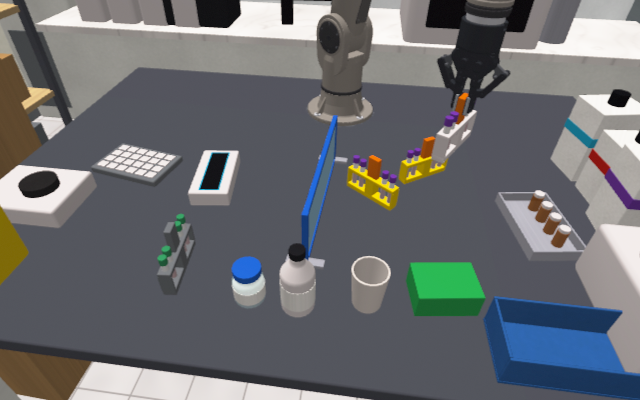

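>>> drive_tool(
  commands=[
    [0,0,0.02,0,-1.5,0,1],
    [0,0,0.05,0,-4,0,1],
    [0,0,0.08,0,-7,0,1],
    [0,0,0.12,-0.5,-10,0,1],
    [0,0,0.16,-1,-13,0,1],
    [0,0,0.2,-1.5,-16,0,1],
    [0,0,0.24,-2,-19,0,1],
    [0,0,0.28,-2.5,-22,0,1],
    [0,0,0.32,-3,-25,0,1],
    [0,0,0.36,-3.2,-28,0,1],
    [0,0,0.4,-3.5,-31,0,1],
    [0,0,0.44,-4,-34,0,1],
  ],
)

```text
t: 6.5
ee_pos: [0.4777, -0.0767, 0.2785]
tool_rot: [-0.524, -0.474, 0.475, 0.525]
wrist_force: [-0.1, 0.8, -3.2]
finger_gap: 0.157
```

```bash
python3 - <<'E'
from station import *
import cv2
s=read_state(); print(s["t"],s["ee_pos"],s["wrist_force"].round(1),s["finger_gap"],s["joint_pos"].round(2))
for n in("wrist","scene"): cv2.imwrite(f"pics/{n}4.png",get_image(n)["img"])
E
```

```text
6.5 [ 0.47774732 -0.07674937  0.27846633] [-0.1  0.8 -3.2] 0.15698250733640398 [-0.45  0.07  0.55  1.86 -0.04  1.22  1.58]
```

View pics/scene4.png

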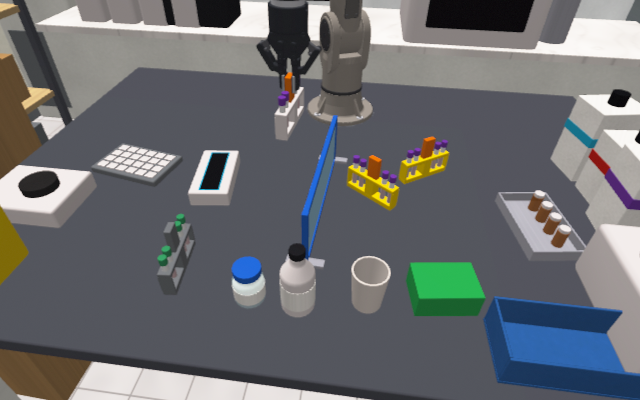

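>>> drive_tool(
  commands=[
    [0,0,0.04,0,-3,0,1],
    [0,0,0.08,-0.5,-6,0,1],
    [0,0,0.12,-0.8,-9,0,1],
    [0,0,0.16,-1.2,-12,0,1],
    [0,0,0.19,-1.5,-15,0,1],
    [0,0,0.22,-1.8,-18,0,1],
    [0,0,0.235,-1.9,-20,0,1],
    [0,0,0.235,-1.9,-20.9,0,1],
    [0,0,0.235,-1.9,-20.9,-2,1],
    [0,0,0.235,-1.9,-20.9,-5,1],
    [0,0,0.235,-1.9,-20.9,-8,1],
    [0,0,0.235,-1.9,-20.9,-8,1],
  ],
)

```text
t: 8.1
ee_pos: [0.4582, -0.2824, 0.1969]
tool_rot: [-0.463, -0.532, 0.533, 0.468]
wrist_force: [0.2, -0.7, -2.3]
finger_gap: 0.163
```

```bash
python3 - <<'E'
from station import *
import cv2
from h import *
s=read_state(); print(s["t"],s["ee_pos"],s["wrist_force"].round(1),s["finger_gap"],s["joint_pos"].round(2));M=Ro.from_quat(s["tool_rot"]).as_matrix();print(M.round(3),np.degrees(np.arctan2(M[1,0],M[0,0])))
for n in("wrist","scene","top"): cv2.imwrite(f"pics/{n}5.png",get_image(n)["img"])
a=cv2.imread("pics/scene5.png");cv2.imwrite("pics/z6.png",cv2.resize(a[60:240,120:300],(600,600),interpolation=cv2.INTER_CUBIC))
a=cv2.imread("pics/top5.png");cv2.imwrite("pics/z7.png",cv2.resize(a[195:315,380:500],(600,600),interpolation=cv2.INTER_CUBIC))
E
```

```text
8.1 [ 0.45818747 -0.28243293  0.19689368] [ 0.2 -0.7 -2.3] 0.16260285912038325 [-0.1   0.29  0.69  1.86 -0.2   1.08  2.38]
[[-0.134 -0.006 -0.991]
 [ 0.991  0.003 -0.134]
 [ 0.004 -1.     0.005]] 97.6953053890768
```

View pics/z6.png

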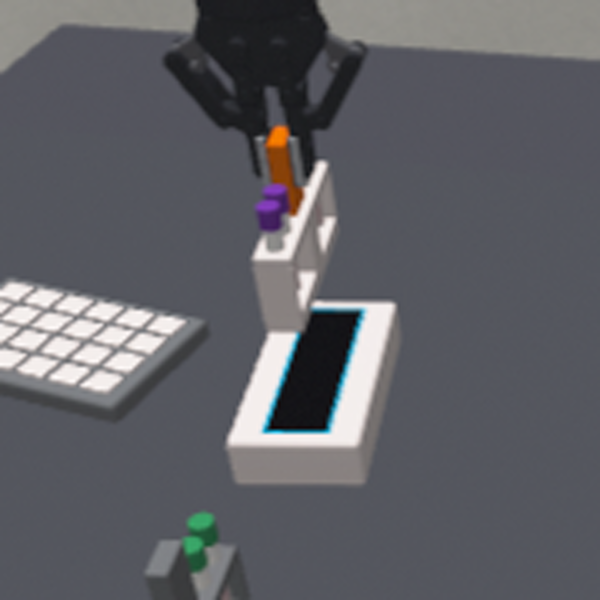

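View pics/z7.png

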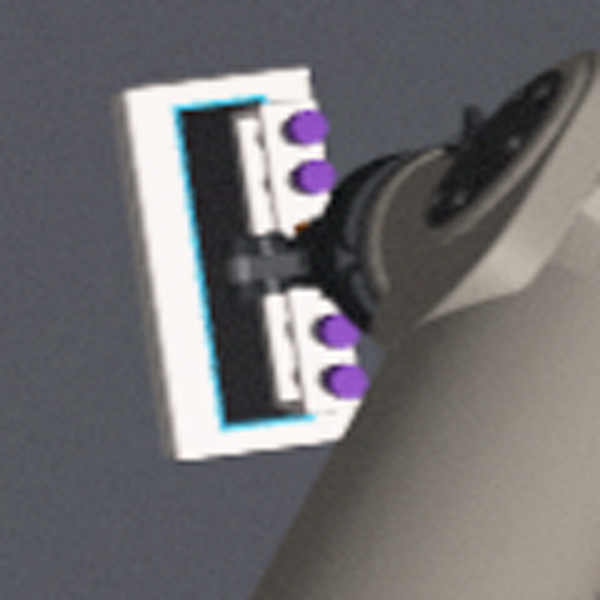

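View pics/wrist5.png

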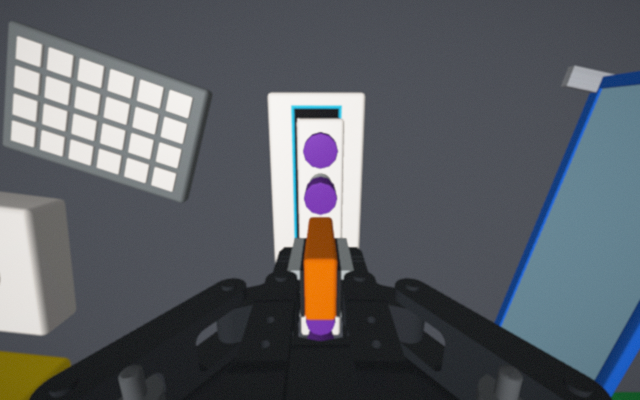

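>>> drive_tool(
  commands=[
    [0,0,0,0,0,-1,1],
    [0,0,0,0,0,-2,1],
    [0,0,0,0,0,-3,1],
    [0,0,0,0,0,-3,1],
    [0,0,0,0,0,-3,1],
    [0,0,0,0,0,-3,1],
  ],
)

```text
t: 9.0
ee_pos: [0.4597, -0.285, 0.1697]
tool_rot: [0.466, 0.532, -0.532, -0.465]
wrist_force: [-0.7, -0.6, -1.9]
finger_gap: 0.157
```

```bash
python3 - <<'E'
from station import *
import cv2
from h import *
s=read_state(); print(s["t"],s["ee_pos"],s["joint_vel"].round(3),s["wrist_force"].round(1),s["finger_gap"]);M=Ro.from_quat(s["tool_rot"]).as_matrix();print(M.round(3),np.degrees(np.arctan2(M[1,0],M[0,0])))
for n in("wrist","scene","top"): cv2.imwrite(f"pics/{n}6.png",get_image(n)["img"])
a=cv2.imread("pics/scene6.png");cv2.imwrite("pics/z8.png",cv2.resize(a[80:220,160:300],(600,600),interpolation=cv2.INTER_CUBIC))
a=cv2.imread("pics/top6.png");cv2.imwrite("pics/z9.png",cv2.resize(a[195:315,380:500],(600,600),interpolation=cv2.INTER_CUBIC))
E
```

```text
9.0 [ 0.45971314 -0.28503344  0.16966309] [-0.001 -0.002 -0.001 -0.    -0.001 -0.003  0.   ] [-0.7 -0.6 -1.9] 0.15683304833625059
[[-0.133  0.001 -0.991]
 [ 0.991 -0.    -0.133]
 [-0.    -1.    -0.001]] 97.62969229767073
```

View pics/z8.png

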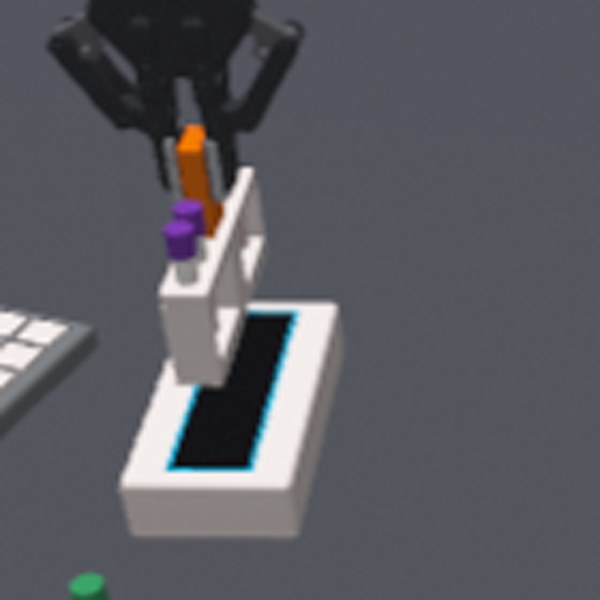

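View pics/z9.png

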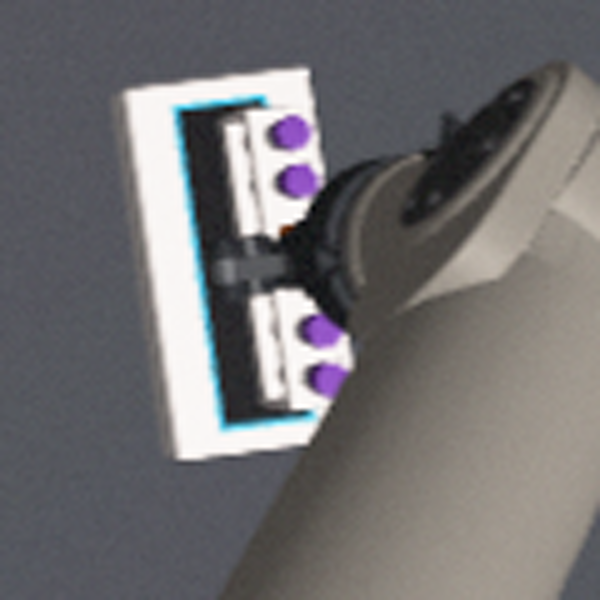

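```bash
python3 - <<'E'
from station import *
from h import *
for n in("top","scene"): setc(n,get_image(n))
zm=lambda p,o,s:((p[0]+.5)*s-.5+o[0],(p[1]+.5)*s-.5+o[1])
c=np.array([bp("top",zm(p,(380,195),.2),.182) for p in[(290.5,131),(297,180),(319.5,329.5),(325,380)]])
d=c[0]+c[1]-c[2]-c[3];print(c.round(4).tolist(),c.mean(0),np.linalg.norm(c[0]-c[3]),np.degrees(np.arctan2(d[1],d[0])))
# glass in the scene predicted; rack underside near-end corners in scene
th=np.radians(7.63);ax=np.array([np.cos(th),np.sin(th),0]);ay=np.array([-ax[1],ax[0],0])
o=np.array([.4595,-.285,.09])
for k in((.07,.013,0),(.07,-.013,0),(.07,-.013,.06),(.07,.013,.06)):
    p=pr("scene",o+k[0]*ax+k[1]*ay+[0,0,k[2]]); print(k,((p-[160,80]+.5)*600/140-.5).round(0))
E
```

```text
[[0.5153, -0.2752, 0.182], [0.4932, -0.2778, 0.182], [0.4264, -0.2866, 0.182], [0.4041, -0.2886, 0.182]] [ 0.45973859 -0.28205643  0.182     ] 0.1120162738452683 7.132604508256261
(0.07, 0.013, 0) [224. 387.]
(0.07, -0.013, 0) [176. 386.]
(0.07, -0.013, 0.06) [158. 293.]
(0.07, 0.013, 0.06) [207. 294.]
```

>>> drive_tool(
  commands=[
    [0,0,0,-0.1,-0.2,-0.5,1],
    [0,0,0,-0.1,-0.2,-1.2,1],
    [0,0,0,-0.1,-0.2,-1.9,1],
    [0,0,0,-0.1,-0.2,-2.5,1],
    [0,0,0,-0.1,-0.2,-3,1],
    [0,0,0,-0.1,-0.2,-3.4,1],
    [0,0,0,-0.1,-0.2,-3.7,1],
    [0,0,0,-0.1,-0.2,-3.9,1],
    [0,0,0,-0.1,-0.2,-3.9,1],
    [0,0,0,-0.1,-0.2,-3.9,1],
    [0,0,0,-0.1,-0.2,-3.9,1],
    [0,0,0,-0.1,-0.2,-3.9,1],
  ],
)

```text
t: 10.75
ee_pos: [0.4586, -0.2868, 0.1304]
tool_rot: [0.466, 0.532, -0.532, -0.466]
wrist_force: [0.3, -1.3, -2.2]
finger_gap: 0.158
```

```bash
python3 - <<'E'
from station import *
import cv2
from h import *
s=read_state(); print(s["t"],s["ee_pos"],np.abs(s["joint_vel"]).max(),s["wrist_force"].round(1),s["finger_gap"]);M=Ro.from_quat(s["tool_rot"]).as_matrix();print(M.round(3),np.degrees(np.arctan2(M[1,0],M[0,0])))
for n in("wrist","scene","top"): d=get_image(n);cv2.imwrite(f"pics/{n}7.png",d["img"]); n!="wrist" and setc(n,d)
a=cv2.imread("pics/scene7.png");cv2.imwrite("pics/z10.png",cv2.resize(a[110:210,160:260],(600,600),interpolation=cv2.INTER_CUBIC))
a=cv2.imread("pics/top7.png");cv2.imwrite("pics/z11.png",cv2.resize(a[195:315,380:500],(600,600),interpolation=cv2.INTER_CUBIC))
th=np.radians(7.6);ax=np.array([np.cos(th),np.sin(th),0]);ay=np.array([-ax[1],ax[0],0])
o=np.array([*s["ee_pos"][:2],s["ee_pos"][2]-.0797])
for k in((.07,.013,0),(.07,-.013,0),(.07,-.013,.06),(.07,.013,.06)):
    p=pr("scene",o+k[0]*ax+k[1]*ay+[0,0,k[2]]); print(k,((p-[160,110]+.5)*6-.5).round(0))
for k in(.056,.034,-.034,-.056):
    p=pr("top",o+k*ax+[0,0,.092]); print(k,((p-[380,195]+.5)*5-.5).round(0))
E
```

```text
10.75 [ 0.45855659 -0.28684222  0.13044057] 0.001636345022135983 [ 0.3 -1.3 -2.2] 0.15846029516354815
[[-0.133  0.    -0.991]
 [ 0.991  0.    -0.133]
 [ 0.    -1.    -0.   ]] 97.63899984507106
(0.07, 0.013, 0) [324. 440.]
(0.07, -0.013, 0) [259. 439.]
(0.07, -0.013, 0.06) [234. 315.]
(0.07, 0.013, 0.06) [302. 316.]
0.056 [279. 139.]
0.034 [286. 186.]
-0.034 [308. 332.]
-0.056 [315. 379.]
```

View pics/z10.png

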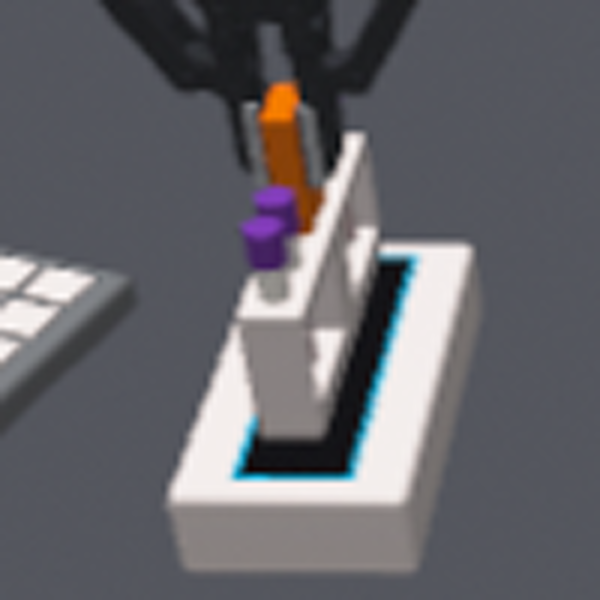

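View pics/z11.png

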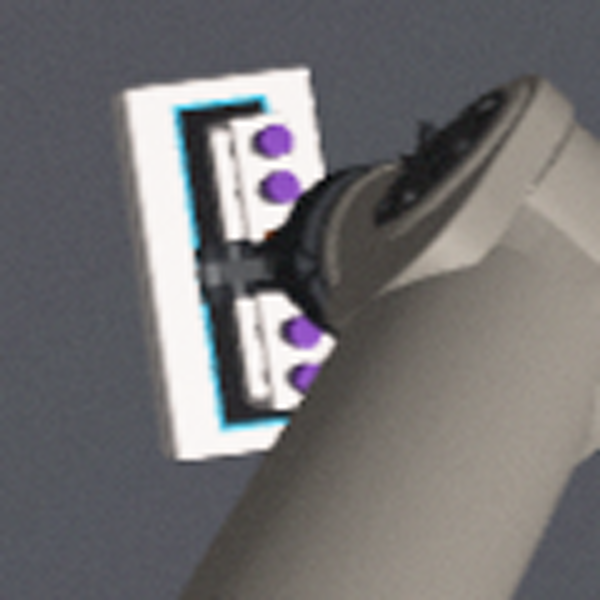

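View pics/wrist7.png

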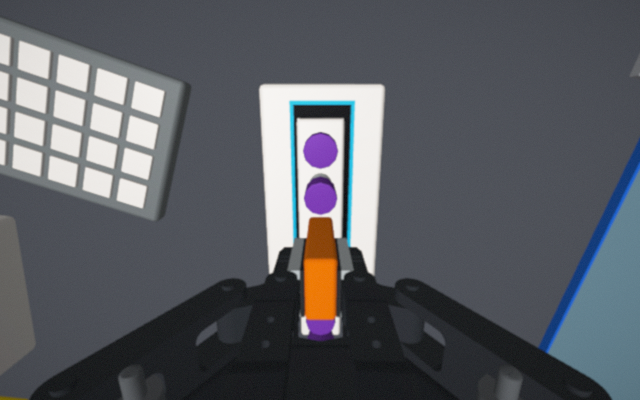

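```bash
python3 -c "
from station import *
print(sign_off()); s=read_state(); print(s['t'],s['ee_pos'],s['finger_gap'],s['wrist_force'])"
```

```text
the job is handed in; nothing more can be done
None
the job is handed in; nothing more can be done
```

I handed the job in at about 11 s. The rack was still held by its orange tab with a 30 N grip, about 1 cm above the glass. `sign_off()` gives no verdict, and it took no further readings afterwards, so these checks are from just before the hand-in.

- **Path:** I lifted the rack straight up to about 20 cm and carried it over the screen at that height. I then turned it by 0.675 rad in all and lowered it over the reader. I saw no contact with the screen or reader in the pictures, and the wrist force stayed around 3 N.
- **Height:** the underside was about 10.7 mm above the glass, worked out from the tool height.
- **Angle and tilt:** the rack's length was within about 0.5° of the reader's, and the tool was vertical.
- **Stillness and grip:** the joints were at rest, and the finger opening still matched the 14 mm tab.
- **Centring:** tool pose, top view and wrist view disagree by 2–3 mm across the rack. The offset from the glass centre is therefore somewhere from 1 to 3 mm, against a limit of 10 mm.

I did not measure the bystanders at the end. The arm did not go near them, and they looked unmoved in the pictures taken on the way.

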